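# Set the desk scale's selector and weigh a power adapter

### The job

Weigh the power adapter on the desk scale. With the pan still empty, turn the selector knob on the scale's sloping panel until its white pointer clicks in at the green mark (not the yellow one); then set the black power adapter down gently, flat and right way up in the middle of the steel pan, and let go of it. Leave the selector at the green mark, do not drop the adapter, and do not disturb the glue stick, calculator, eraser or sticky-note block.

Things in the scene. Friction and masses are not known exactly. Their poses are not given: they have to be found in the camera images.
- scale: Light grey desk scale, fixed to the desk, 272 mm deep (x from -166 to +106 mm) by 200 mm wide (y); origin under it at desk height, x points away from the operator side, y to its left, z up. At its front (-x) is a console whose panel slopes up and away at 28 degrees from level (panel normal = (-0.469, 0, 0.883) in this frame), upper edge 80 mm above the desk; a small display is on the panel's left. Behind the console (+x) lies the pan.
- selector (a joint): Angle of the selector knob, rad, positive clockwise as the operator looks at the panel, 0 when the pointer aims straight up the slope. Four click positions, at -1.05, -0.35, 0.35 and 1.05; a detent pulls the knob into the nearest one when let go (about 0.05 N m to turn past a click). End stops at -1.2 and 1.2. It starts at -1.05 (fully left); the green mark stands at -0.35 or at 0.35 and the yellow mark at the other.
- knob_grip (a point): Point on the knob's axis, 20 mm out from the panel, at the middle height of its grip bar; turns with the knob. Its z axis is the knob's axis, pointing out of the panel (28 degrees from vertical); its x axis points along the bar to the pointer end. The black bar is 46 mm long (x), 12 mm thick (y: pinch it across this), and stands from 6 to 32 mm out from the panel, on a round skirt of radius 27 mm and 6 mm thick. White line at the pointer end.
- knob_pointer (a point): Point that the pointer aims at, on the panel, 40 mm from the knob's axis, turning with the knob. It meets the centre of a mark when the knob stands at that mark.
- green_mark: Green round stud, 12 mm across and 2 mm proud of the panel, fixed at one click position 40 mm from the knob's axis; origin at the centre of its outer face. The position to be set.
- yellow_mark: Yellow round stud, the same size, at the other middle click position. Not to be set.
- pan: Rectangular steel pan of the scale, 150 (x) by 180 (y) by 10 mm, fixed; origin at the centre of its flat top, 70 mm above the desk, axes as the scale's. The knob's axis meets the panel 145 mm in -x and 30 mm in -y from here.
- pan_center (a point): Centre of the pan's flat top, axes as the scale's.
- adapter_center (a point): Centre of the power adapter: a loose black box with a grey label on top, 45 (x) by 55 (y) by 28 mm (z), 0.14 kg, lying flat on the desk to the right of the scale with its centre 14 mm up. Pinch across 45 or 55 mm from above.
- adapter: The same power adapter; origin at the centre of its underside.
- glue_stick: White glue stick with a red cap, standing, 26 mm across, 92 mm tall, loose, left of the scale; origin under its foot. Leave alone.
- calculator: Grey pocket calculator, 118 x 72 x 14 mm, loose, left of the scale; origin at the centre of its underside. Leave alone.
- eraser: Blue and white eraser, 20 x 42 x 13 mm, loose, right of the scale; origin at the centre of its underside. Leave alone.
- sticky_cube: Green block of sticky notes, 78 x 78 x 44 mm, loose, right of the scale towards the back; origin at the centre of its underside. Leave alone.
Not all that is in view belongs to the job. Of the things that look like the adapter, take the one that is farthest to the robot's right at the start.

How it is judged:
By the outcome, as a careful person would: the job done as asked, in the order asked, and still so for the second after the job is handed in, with the robot touching nothing.
It also fails if it takes over 54 s, if anything falls off the work surface, if the arm or the gripper's body presses on something with over 40 N, if the wrist force passes 120 N, or if a joint passes its speed limit or range.

### The arm

A 6-joint arm with a two-finger parallel gripper is mounted at the origin on a cart in front of the work surface, level with it; the furniture and walls round the work are solid. World frame = base frame: x ahead of the robot, y to its left, z up, the work surface at z = 0. Lengths are in m, angles in rad, forces in N, time in s.
With the tool pointing down it reaches from about 0.25 to 0.725 m from the base axis. Payload 4 kg.
Tool frame: the origin (TCP) lies on the centre line of the jaws, within the pads' length; the fingertips stand ahead of it and the grasp point (between the pads) lies 11 mm behind it (bot.tip_extent is the z of the fingertips in the tool frame, in m); z points along the fingers, y is the direction in which the jaws open and shut (so a half turn about z gives the same grasp; the last joint's range is limited). The gripper opens to 85 mm and grips with 20 to 120 N. Pads are 22 mm wide; open, the fingers measure 114 mm over their backs; the gripper's body (76 mm by 85 mm) begins 54 mm behind the grasp point. The pads swing forward as they close: fully open they stand 13 mm farther back than shut.
Start: joints at [-1.113, 0.241, 0.005, 1.335, 0, 1.571], TCP at [0.221, -0.449, 0.239] pointing down, gripper open.
Joint ranges: [-2.72, 2.72], [-1.05, 1.87], [-1.09, 1.28], [-1.99, 2.15], [-1.42, 1.44], [-3.14, 3.14]. Speed limits (rad/s): [2.79, 2.79, 3.14, 3.14, 3.14, 3.14].

### API

Orientations are given as a unit quaternion [x, y, z, w].
In Python, from workcell import bot gives the robot as it stands.
- The arm moves only by the shell command python3 -m jog 'ROWS'. ROWS is JSON, a list that holds one entry, the list of rows, each a list of 7 numbers: the shift along the world's x, y, z in m, then the turn, a rotation vector about the world's x, y, z in degrees, then the closure in counts, from 0 (fully open) to 255 (shut). In form: [[[tx, ty, tz, ax, ay, az, fingers], ...]]. A call has 1 to 10 rows; each row is the pose to reach, as a shift and turn from the pose commanded when the call began; what a row does not reach only later rows make up. A row lasts 1/12 s, in which the tool goes at most 41.7 mm and 7.16 degrees, less where a joint would pass 70% of its speed; a pose out of reach is approached as far as the arm can. A call with a gripper value outside its range is refused whole. The fingers move at their own pace and stop on an object; the grip force is fixed at half the most. Time passes only in rows, so rows that repeat a pose let the fingers close. It gives the time, the measured TCP pose, the force and the opening at its end, in the units of the state.
- bot.get_obs(): the state, without advancing time (a new reading comes with each control period).
- bot.camera(name): name is "scene" or "top" or "wrist"; returns the picture (400x640x3 uint8, blue, green, red); there is no depth.
- bot.camera_model(name): a dict with "K" (3x3 intrinsics, pixels), "T" (4x4, takes a point from camera to world coordinates). Camera axes: x right, y down, z forward; pixel columns grow to the right and rows downward; lengths in m; the calibration is good to about 2 mm. The wrist camera is an equidistant fisheye: a pixel r from the principal point sees the ray r / f radians off the axis. A picture is of the moment at which its call begins: read the wrist's pose just before it. camera_model takes no time and is no camera call; for the wrist camera it gives the pose at the moment of the call.
- bot.job_done(): hands the job in, once; it reports no verdict.
The state is a dict: "clock": time; "joint_pos": joint angles; "joint_vel": joint speeds; "tau": joint torques, N m; "eef_pos": TCP position; "tool_rot": TCP orientation; "ft_force": force on the tool from outside, world axes, zero at the start; "ft_torque": the same for the moment, N m; "grip_width": finger opening in m.
Only numpy, scipy, OpenCV 4.12 (cv2) and the standard library are available. Lean on these libraries where they do the work, as an engineer would, in place of code of your own. Each camera call takes 0.05 s, during which the arm holds its last target. There are 200 camera calls.

## Working session

There is one attempt and no reset: what is moved stays moved. The work goes in short steps, Python scripts to look and compute and a shell command to move; the robot and the scene stay as the last step left them, time stands still between calls to the robot, and variables do not carry over. Pictures are saved under pics/ and viewed, about 8 in all and at most 12, crops included, and the job is handed in when it is done.

```bash
mkdir -p pics; ls; python3 - <<'E'
from workcell import bot
import cv2,numpy as np
o=bot.get_obs();print({k:np.round(v,3).tolist() for k,v in o.items()},bot.tip_extent)
for n in("scene","top"):
    cv2.imwrite(f"pics/{n}0.png",bot.camera(n));m=bot.camera_model(n);print(n,np.round(m["K"],1).tolist(),np.round(m["T"],3).tolist())
E
```

```text
pics
{'clock': 0.0, 'joint_pos': [-1.113, 0.241, 0.004, 1.335, 0.0, 1.571], 'joint_vel': [-0.0, 0.001, -0.0, -0.0, 0.0, -0.001], 'tau': [0.0, -37.232, 25.241, 0.017, 0.0, -0.0], 'eef_pos': [0.221, -0.448, 0.238], 'tool_rot': [0.974, 0.227, -0.0, -0.001], 'ft_force': [-0.314, -0.199, 0.641], 'ft_torque': [-0.01, 0.003, -0.022], 'grip_width': 0.086} 0.008
scene [[444.5, 0.0, 318.4], [0.0, 444.5, 203.5], [0.0, 0.0, 1.0]] [[-0.851, -0.26, 0.456, 0.091], [-0.525, 0.44, -0.729, 0.723], [-0.011, -0.86, -0.511, 0.612], [0.0, 0.0, 0.0, 1.0]]
top [[399.7, 0.0, 313.4], [0.0, 399.7, 195.7], [0.0, 0.0, 1.0]] [[-0.009, -0.982, 0.187, 0.389], [-1.0, 0.013, 0.019, -0.081], [-0.021, -0.187, -0.982, 1.124], [0.0, 0.0, 0.0, 1.0]]
```

View pics/top0.png

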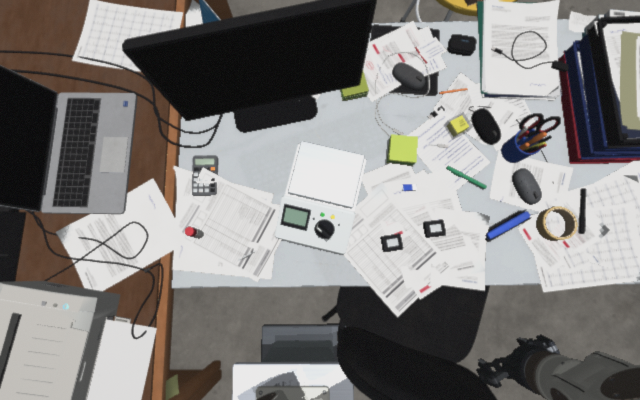

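View pics/scene0.png

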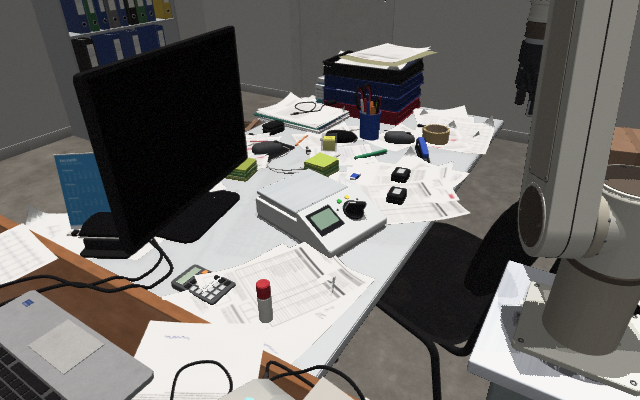

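The top view shows the scale around (322,195), with the knob at (325,229). Two boxes look like the adapter, at (391,242) and (434,228). Right in this image is -y, the robot's right, so (434,228) is the one meant. I'll confirm that in an enlarged crop.

```bash
cat > h.py <<'E'
from workcell import bot
import cv2,numpy as np
def cast(m,uv,z):
    K,T=np.array(m["K"]),np.array(m["T"])
    d=T[:3,:3]@np.linalg.inv(K)@[uv[0],uv[1],1]; c=T[:3,3]
    return c+d*(z-c[2])/d[2]
def blobs(mask,amin,off=(0,0)):
    cs,_=cv2.findContours(mask.astype(np.uint8),cv2.RETR_EXTERNAL,cv2.CHAIN_APPROX_NONE)
    return [(cv2.minAreaRect(c+np.array(off)),cv2.contourArea(c)) for c in cs if cv2.contourArea(c)>=amin]
E
python3 - <<'E'
from h import *
im=cv2.imread("pics/top0.png");m=bot.camera_model("top")
x0,y0,x1,y1=270,130,460,270
c=im[y0:y1,x0:x1];cv2.imwrite("pics/crop0.png",cv2.resize(c,None,fx=4,fy=4,interpolation=cv2.INTER_CUBIC))
hsv=cv2.cvtColor(c,cv2.COLOR_BGR2HSV).astype(int);H,S,V=hsv[...,0],hsv[...,1],hsv[...,2]
for n,k,z,a in[("dark",V<70,.028,20),("green",(H>45)&(H<80)&(S>100)&(V>80),.06,3),("yellow",(H>18)&(H<34)&(S>100)&(V>120),.06,3),("blue",(H>100)&(H<130)&(S>120),.013,5),("pan",(V>225)&(S<12),.07,500)]:
    for r,A in blobs(k,a,(x0,y0)):
        b=cv2.boxPoints(r);print(n,np.round(r[0],1),np.round(r[1],1),round(r[2],1),A,cast(m,r[0],z).round(4),[cast(m,p,z)[:2].round(3).tolist() for p in b] if A>100 else "")
E
```

```text
dark [391.3 242.4] [14.6 18.9] 80.5 243.5 [ 0.4654 -0.2706  0.028 ] [[0.481, -0.243], [0.489, -0.294], [0.45, -0.298], [0.442, -0.248]]
dark [324.3 229.2] [17.1 17.1] 31.0 196.5 [ 0.5035 -0.0889  0.028 ] [[0.496, -0.056], [0.536, -0.081], [0.511, -0.121], [0.471, -0.096]]
dark [434.  228.1] [14.6 19.7] 82.9 253.0 [ 0.5029 -0.3884  0.028 ] [[0.52, -0.36], [0.526, -0.414], [0.486, -0.416], [0.48, -0.363]]
dark [295.1 216.9] [25.7 19.6] 13.0 67.0 [ 0.5384 -0.0087  0.028 ] 
green [322. 214.] [2. 2.] 90.0 3.5 [ 0.541 -0.083  0.06 ] 
green [453.3 170.9] [13.9  3.1] 26.6 27.5 [ 0.655 -0.442  0.06 ] 
yellow [332.3 216.8] [2.8 2.1] 45.0 4.5 [ 0.5333 -0.1104  0.06  ] 
yellow [457.  131.5] [3. 4.] 90.0 8.5 [ 0.7674 -0.4605  0.06  ] 
blue [407.5 187.5] [5. 7.] 90.0 27.5 [ 0.6204 -0.3258  0.013 ] 
pan [373.7 190.5] [178.3  79.5] 6.8 8431.5 [ 0.6015 -0.2225  0.07  ] [[0.526, 0.028], [0.746, 0.003], [0.678, -0.477], [0.465, -0.436]]
```

View pics/crop0.png

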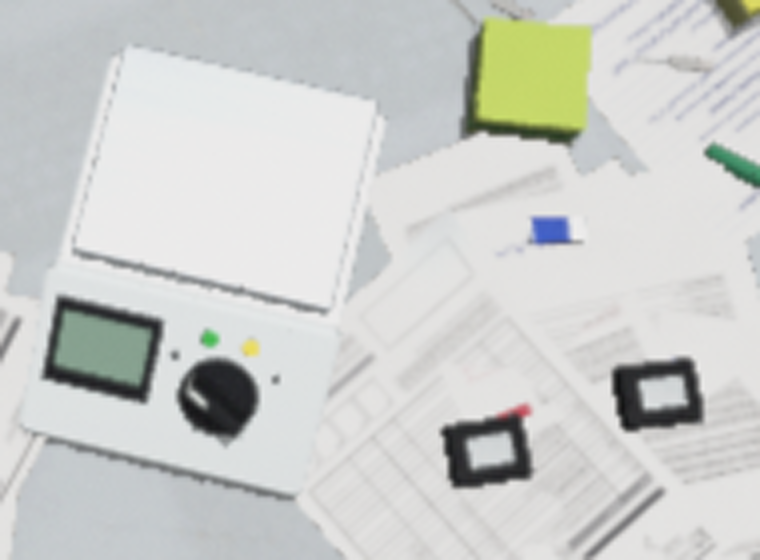

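Crop: the adapter meant is at crop (657,395), i.e. top (434,228). The look-alike at crop (487,451) is further left. The green mark is at crop (210,338), left of yellow at (251,348), so green is -0.35 and the knob must turn +0.70 rad (40 degrees) clockwise. The pointer is fully left.

```bash
python3 - <<'E'
from h import *
mt,ms=bot.camera_model("top"),bot.camera_model("scene")
P=np.array([cast(mt,(269.6+x/4,129.6+y/4),.07) for x,y in[(130,45),(378,100),(332,310),(75,250)]])
pc=P.mean(0);e=(P[0]+P[1]-P[2]-P[3])/2;f=(P[0]+P[3]-P[1]-P[2])/2
yaw=np.arctan2(e[1],e[0]);yaw2=np.arctan2(-f[0],f[1]);print("pan",pc.round(4),np.linalg.norm(e).round(3),np.linalg.norm(f).round(3),np.degrees([yaw,yaw2]))
im=cv2.imread("pics/scene0.png");hs=cv2.cvtColor(im,cv2.COLOR_BGR2HSV).astype(int)[180:225,320:380]
H,S,V=[hs[...,i] for i in range(3)]
top=cv2.cvtColor(cv2.imread("pics/top0.png"),cv2.COLOR_BGR2HSV).astype(int)[208:222,314:340]
def cen(h,lo,hi,off):
    w=((h[...,0]>=lo)&(h[...,0]<=hi)&(h[...,1]>60))*(h[...,1]-60.)
    ys,xs=np.mgrid[:h.shape[0],:h.shape[1]];return (xs*w).sum()/w.sum()+off[0],(ys*w).sum()/w.sum()+off[1],(w>0).sum()
def Pm(m):return np.array(m["K"])@np.linalg.inv(np.array(m["T"]))[:3]
R=cv2.Rodrigues(np.array([0,0,(yaw+yaw2)/2]))[0]
for n,lo,hi,s in[("green",45,80,1),("yellow",18,35,-1)]:
    a=cen(top,lo,hi,(314,208));b=cen(hs,lo,hi,(320,180))
    X=cv2.triangulatePoints(Pm(mt),Pm(ms),np.array(a[:2]),np.array(b[:2])).ravel();X=X[:3]/X[3]
    off=np.array([.0332-.0009,s*.0137,.0176+.0018]);print(n,a,b,X.round(4),"knob on panel",(X-R@off).round(4))
print("knob from pan",(pc+R@[-.145,-.03,0]).round(4))
# adapter
for b in [(434,228.1)]:
    print(cast(mt,b,.028).round(4),cast(mt,b,.02).round(4))
print(np.degrees(np.arctan2(-.054,.006)))
E
```

```text
pan [ 0.6508 -0.0973  0.07  ] 0.149 0.176 [-14.20452374 -14.02048371]
green (np.float64(322.0573888091822), np.float64(214.29268292682926), np.int64(14)) (np.float64(339.2282768777614), np.float64(201.01251840942564), np.int64(20)) [ 0.5375 -0.0837  0.0715] knob on panel [ 0.5028 -0.0891  0.0521]
yellow (np.float64(332.265306122449), np.float64(216.6798469387755), np.int64(15)) (np.float64(347.13113496932516), np.float64(197.57898773006136), np.int64(20)) [ 0.5308 -0.1108  0.0695] knob on panel [ 0.5028 -0.0896  0.0501]
knob from pan [ 0.5029 -0.091   0.07  ]
[ 0.503  -0.3885  0.028 ] [ 0.5038 -0.3908  0.02  ]
-83.6598082540901
```

```bash
cat >> h.py <<'E'
from scipy.spatial.transform import Rotation as Ro
S=Ro.from_euler('z',-14.1,degrees=True)
K0=np.array([.5028,-.0897,.051]);N=S.apply([-np.sin(np.radians(28)),0,np.cos(np.radians(28))])
U=S.apply([np.cos(np.radians(28)),0,np.sin(np.radians(28))]);L=S.apply([0,1,0])
def knobrot(a): # tool x along bar pointer dir, z=-N
    x=np.cos(a)*U-np.sin(a)*L; return Ro.from_matrix(np.c_[x,np.cross(-N,x),-N])
def to(p,R):
    o=bot.get_obs();R0=Ro.from_quat(o["tool_rot"])
    print("t",o["clock"],"shift",(np.array(p)-o["eef_pos"]).round(4),"turn",(R*R0.inv()).as_rotvec(degrees=True).round(1),"tip",bot.tip_extent,"w",o["grip_width"])
E
python3 - <<'E'
from h import *
print(N); to(K0+.09*N,knobrot(-1.05))
E
```

```text
[-0.45532733  0.11437032  0.88294759]
t 0.1 shift [ 0.2411  0.3686 -0.108 ] turn [-11.5 -25.8  19.4] tip 0.008 w 0.08515362153196203
```

```bash
python3 -m jog '[[[0.12,0.18,0,-5,-12,9,150],[0.12,0.18,0,-5,-12,9,150],[0.12,0.18,0,-5,-12,9,150],[0.12,0.18,0,-5,-12,9,150],[0.12,0.18,0,-5,-12,9,150],[0.241,0.369,-0.05,-11.5,-25.8,19.4,150],[0.241,0.369,-0.05,-11.5,-25.8,19.4,150],[0.241,0.369,-0.05,-11.5,-25.8,19.4,150],[0.241,0.369,-0.05,-11.5,-25.8,19.4,150],[0.241,0.369,-0.05,-11.5,-25.8,19.4,150]]]'
python3 -m jog '[[[0,0,0,0,0,0,150],[0,0,0,0,0,0,150],[0,0,0,0,0,0,150]]]'
python3 - <<'E'
from h import *
to(K0+.09*N,knobrot(-1.05))
E
```

```text
clock: 0.93
eef_pos: [0.445, -0.1019, 0.1945]
tool_rot: [0.893, 0.379, 0.194, 0.147]
ft_force: [0.3, -1.0, -0.1]
grip_width: 0.0353
clock: 1.18
eef_pos: [0.4461, -0.1032, 0.1951]
tool_rot: [0.893, 0.38, 0.193, 0.146]
ft_force: [0.1, -0.9, 0.2]
grip_width: 0.035
t 1.1833 shift [ 0.0157  0.0238 -0.0646] turn [ 0.   0.  -0.1] tip 0.008 w 0.03498158337370028
```

```bash
python3 -m jog '[[[0.016,0.024,-0.045,0,0,0,150],[0.016,0.024,-0.065,0,0,0,150],[0.016,0.024,-0.065,0,0,0,150],[0.016,0.024,-0.065,0,0,0,150]]]'
python3 - <<'E'
from h import *
to(K0+.017*N,knobrot(-1.05))
m=bot.camera_model("wrist");im=bot.camera("wrist");cv2.imwrite("pics/w1.png",im)
K,T=np.array(m["K"]),np.array(m["T"]);print(K.tolist())
def proj(p):
    c=np.linalg.inv(T)@np.r_[p,1];r=np.hypot(c[0],c[1]);th=np.arctan2(r,c[2]);return K[0,0]*th*c[0]/r+K[0,2],K[1,1]*th*c[1]/r+K[1,2]
print("axis@32mm",proj(K0+.032*N),"pointer end",proj(K0+.032*N+.023*(np.cos(1.05)*U+np.sin(1.05)*L)),"tail",proj(K0+.032*N-.023*(np.cos(1.05)*U+np.sin(1.05)*L)),"green",proj(K0+.002*N+.04*(np.cos(.35)*U+np.sin(.35)*L)))
E
```

```text
clock: 1.52
eef_pos: [0.4604, -0.0813, 0.1287]
tool_rot: [0.894, 0.378, 0.191, 0.146]
ft_force: [-0.3, 0.4, 0.1]
grip_width: 0.0351
t 1.5167 shift [ 0.0347 -0.0065 -0.0627] turn [ 0.  -0.2  0.2] tip 0.008 w 0.0350567611338274
[[309.70691628693146, 0.0, 315.2111670763152], [0.0, 309.70691628693146, 197.65654389439175], [0.0, 0.0, 1.0]]
axis@32mm (np.float64(316.53548224685676), np.float64(218.0348148016094)) pointer end (np.float64(316.4718062308711), np.float64(184.94164284452597)) tail (np.float64(316.5853296408842), np.float64(248.43556254561932)) green (np.float64(351.5512509127882), np.float64(163.38675946109734))
```

View pics/w1.png

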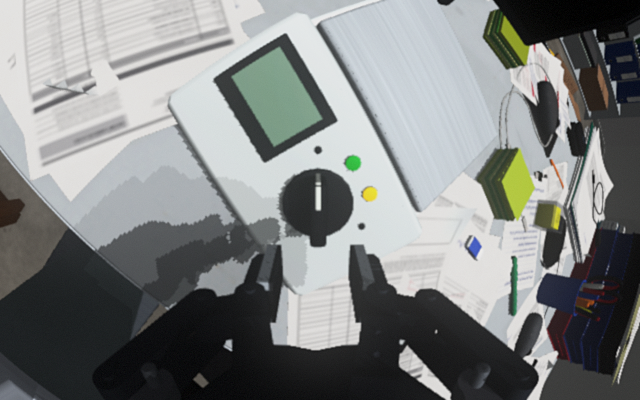

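The wrist view shows the bar pointing straight up the image, from about (318,176) to (318,245), centred between the jaws. Green is at (353,162) against a predicted (352,163), so the pose is good. Descending along the panel normal and closing.

```bash
python3 -m jog '[[[0.017,-0.003,-0.031,0,0,0,150],[0.026,-0.005,-0.047,0,0,0,150],[0.030,-0.006,-0.055,0,0,0,150],[0.0345,-0.0065,-0.0625,0,0,0,150],[0.0345,-0.0065,-0.0625,0,0,0,150],[0.0345,-0.0065,-0.0625,0,0,0,150]]]'
python3 - <<'E'
from h import *
to(K0+.017*N,knobrot(-1.05))
E
```

```text
clock: 2.07
eef_pos: [0.4978, -0.0873, 0.0692]
tool_rot: [0.893, 0.378, 0.194, 0.147]
ft_force: [-0.1, -0.2, -0.3]
grip_width: 0.035
t 2.0667 shift [-0.0027 -0.0005 -0.0032] turn [0.  0.2 0.1] tip 0.008 w 0.03500646688890223
```

```bash
python3 -m jog '[[[-0.002,0,-0.002,0,0,0,150],[-0.002,0,-0.002,0,0,0,200],[-0.002,0,-0.002,0,0,0,255],[-0.002,0,-0.002,0,0,0,255],[-0.002,0,-0.002,0,0,0,255],[-0.002,0,-0.002,0,0,0,255],[-0.002,0,-0.002,0,0,0,255],[-0.002,0,-0.002,0,0,0,255]]]'
python3 - <<'E'
from h import *
to(K0+.017*N,knobrot(-.35)); print((-40.1*N*-1).round(1),bot.get_obs()["ft_torque"])
E
```

```text
clock: 2.73
eef_pos: [0.496, -0.0875, 0.0677]
tool_rot: [0.893, 0.378, 0.194, 0.149]
ft_force: [-2.2, -4.2, 6.0]
grip_width: 0.0109
t 2.7333 shift [-0.0009 -0.0003 -0.0017] turn [ 18.5  -4.4 -35.2] tip 0.008 w 0.01089563857018448
[-18.3   4.6  35.4] [-0.56816046  0.37376576 -0.34987317]
```

```bash
python3 -m jog '[[[0,0,0,2.3,-0.6,-4.4,255],[0,0,0,4.6,-1.1,-8.8,255],[0,0,0,6.9,-1.7,-13.3,255],[0,0,0,9.2,-2.3,-17.7,255],[0,0,0,11.5,-2.9,-22.1,255],[0,0,0,13.8,-3.4,-26.6,255],[0,0,0,16.1,-4,-31,255],[0,0,0,18.4,-4.6,-35.3,255],[0,0,0,18.4,-4.6,-35.3,255],[0,0,0,18.4,-4.6,-35.3,255]]]'
python3 - <<'E'
from h import *
to(K0+.017*N,knobrot(-.35)); print(bot.get_obs()["ft_torque"])
m=bot.camera_model("wrist");cv2.imwrite("pics/w2.png",bot.camera("wrist")[80:330,180:500])
E
```

```text
clock: 3.57
eef_pos: [0.496, -0.0876, 0.0677]
tool_rot: [0.968, 0.05, 0.234, 0.072]
ft_force: [-2.4, -3.1, 5.1]
grip_width: 0.0108
t 3.5667 shift [-0.001  -0.0002 -0.0017] turn [0.1 0.3 0.1] tip 0.008 w 0.010763214613954275
[-0.61965195  0.33963684 -0.37939303]
```

View pics/w2.png

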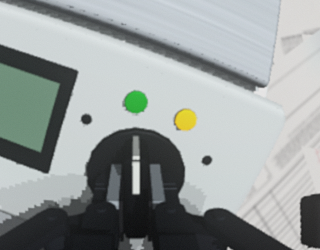

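The pointer line at crop (136,165) aims straight at the green stud at (136,101). Releasing and backing off along the normal.

```bash
python3 -m jog '[[[0,0,0,0,0,0,150],[0,0,0,0,0,0,150],[0,0,0,0,0,0,150],[0,0,0,0,0,0,150],[-0.009,0.002,0.018,0,0,0,150],[-0.023,0.006,0.044,0,0,0,150],[-0.036,0.009,0.071,0,0,0,150],[-0.04,0.01,0.11,0,0,0,150],[-0.04,0.01,0.13,0,0,0,150],[-0.04,0.01,0.13,0,0,0,100]]]'
python3 - <<'E'
from h import *
a=np.radians(6.3);y=np.array([np.cos(a),np.sin(a),0]);z=np.array([0,0,-1.])
R=Ro.from_matrix(np.c_[np.cross(y,z),y,z])
to([.503,-.3885,.13],R);print(bot.get_obs()["joint_pos"])
cv2.imwrite("pics/w3.png",bot.camera("wrist")[60:360,100:540])
E
```

```text
clock: 4.45
eef_pos: [0.4585, -0.0764, 0.2025]
tool_rot: [0.967, 0.051, 0.238, 0.072]
ft_force: [0.2, 0.2, 0.3]
grip_width: 0.046
t 4.45 shift [ 0.0445 -0.3121 -0.0725] turn [-16.6  27.2  88.2] tip 0.008 w 0.045958181750196024
[-0.13240504 -0.15108255 -0.64329919  0.57872908 -0.05157627  2.89145925]
```

View pics/w3.png

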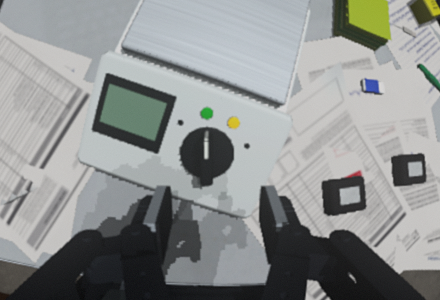

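Knob released; the pointer at crop (206,145) still points at green (207,113). Now to the adapter.

```bash
python3 -m jog '[[[0.0445,-0.312,0,-16.6,27.2,88.2,0],[0.0445,-0.312,0,-16.6,27.2,88.2,0],[0.0445,-0.312,0,-16.6,27.2,88.2,0],[0.0445,-0.312,0,-16.6,27.2,88.2,0],[0.0445,-0.312,0,-16.6,27.2,88.2,0],[0.0445,-0.312,0,-16.6,27.2,88.2,0],[0.0445,-0.312,0,-16.6,27.2,88.2,0],[0.0445,-0.312,0,-16.6,27.2,88.2,0],[0.0445,-0.312,0,-16.6,27.2,88.2,0],[0.0445,-0.312,0,-16.6,27.2,88.2,0]]]'
cat >> h.py <<'E'
def down(deg):
    a=np.radians(deg);y=np.array([np.cos(a),np.sin(a),0]);z=np.array([0,0,-1.])
    return Ro.from_matrix(np.c_[np.cross(y,z),y,z])
E
python3 - <<'E'
from h import *
to([.503,-.3885,.13],down(6.3))
E
```

```text
clock: 5.33
eef_pos: [0.4986, -0.3927, 0.1922]
tool_rot: [0.818, 0.57, 0.072, 0.025]
ft_force: [0.5, 0.0, -0.6]
grip_width: 0.0855
t 5.3333 shift [ 0.0044  0.0042 -0.0622] turn [-4.3  7.7 26.6] tip 0.008 w 0.08554139570227041
```

```bash
python3 -m jog '[[[0.0044,0.0042,-0.03,-4.3,7.7,26.6,0],[0.0044,0.0042,-0.06,-4.3,7.7,26.6,0],[0.0044,0.0042,-0.062,-4.3,7.7,26.6,0],[0.0044,0.0042,-0.062,-4.3,7.7,26.6,0],[0.0044,0.0042,-0.062,-4.3,7.7,26.6,0],[0.0044,0.0042,-0.062,-4.3,7.7,26.6,0],[0.0044,0.0042,-0.062,-4.3,7.7,26.6,0]]]'
python3 - <<'E'
from h import *
to([.503,-.3885,.011],down(6.3))
m=bot.camera_model("wrist");im=bot.camera("wrist")
K,T=np.array(m["K"]),np.array(m["T"])
def wcast(uv,z):
    d=(np.array(uv)-K[:2,2])/K[0,0];r=np.hypot(*d);v=np.r_[d/r*np.sin(r),np.cos(r)];v=T[:3,:3]@v;c=T[:3,3];return c+v*(z-c[2])/v[2]
def proj(p):
    c=np.linalg.inv(T)@np.r_[p,1];r=np.hypot(c[0],c[1]);th=np.arctan2(r,c[2]);return K[0,0]*th*c[0]/r+K[0,2],K[1,1]*th*c[1]/r+K[1,2]
u,v=proj([.503,-.3885,.028]);print(u,v)
g=cv2.cvtColor(im,cv2.COLOR_BGR2GRAY)
# grey label on top: component in the black box around prediction
x0,y0=int(u-50),int(v-50)
w=g[y0:y0+100,x0:x0+100]
for r,A in blobs(w<60,300,(x0,y0)):
    print("dark",np.round(r,1) if 0 else r,A,[wcast(p,.028)[:2].round(4).tolist() for p in cv2.boxPoints(r)],wcast(r[0],.028).round(4))
cv2.imwrite("pics/w4.png",im)
E
```

```text
clock: 5.92
eef_pos: [0.5035, -0.3838, 0.133]
tool_rot: [0.668, 0.744, 0.002, 0.001]
ft_force: [0.3, 0.7, 0.1]
grip_width: 0.0854
t 5.9167 shift [-0.0005 -0.0047 -0.122 ] turn [-0.1  0.2  0.1] tip 0.008 w 0.085371039652083
314.04739384256544 205.1022012976696
dark ((314.5, 204.0), (64.0, 51.0), 90.0) 3124.0 [[0.4802, -0.3628], [0.5206, -0.3585], [0.5281, -0.4142], [0.4847, -0.4188]] [ 0.5033 -0.3875  0.028 ]
```

View pics/w4.png

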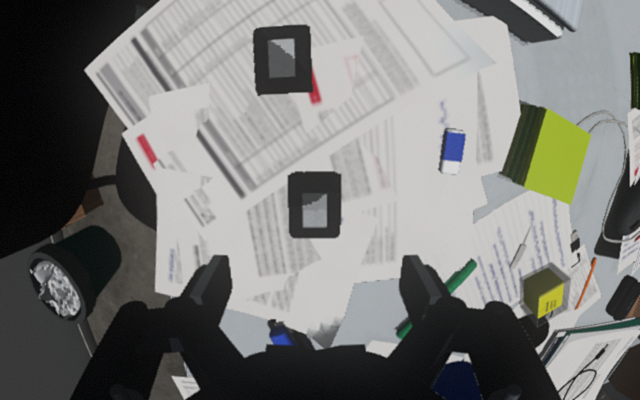

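The wrist view shows the target box at (314,204), square between the jaws, with the look-alike at (282,60). The measured centre is (0.503,-0.388), matching the first measurement. Descending and gripping.

```bash
python3 -m jog '[[[0,-0.004,-0.03,0,0,0,0],[0,-0.004,-0.06,0,0,0,0],[0,-0.004,-0.085,0,0,0,0],[0,-0.004,-0.105,0,0,0,0],[0,-0.004,-0.115,0,0,0,0],[0,-0.004,-0.12,0,0,0,0],[0,-0.004,-0.12,0,0,0,0],[0,-0.004,-0.12,0,0,0,0]]]'
python3 - <<'E'
from h import *
to([.503,-.388,.012],down(6.3))
E
```

```text
clock: 6.63
eef_pos: [0.5045, -0.3887, 0.0153]
tool_rot: [0.667, 0.745, 0.002, 0.002]
ft_force: [0.7, -0.1, -0.1]
grip_width: 0.0859
t 6.6333 shift [-0.0015  0.0007 -0.0033] turn [0.  0.3 0. ] tip 0.008 w 0.08589511269489997
```

```bash
python3 -m jog '[[[-0.001,0,-0.002,0,0,0,60],[-0.001,0,-0.002,0,0,0,90],[-0.001,0,-0.002,0,0,0,105],[-0.001,0,-0.002,0,0,0,115],[-0.001,0,-0.002,0,0,0,130],[-0.001,0,-0.002,0,0,0,255],[-0.001,0,-0.002,0,0,0,255],[-0.001,0,-0.002,0,0,0,255],[-0.001,0,-0.002,0,0,0,255]]]'
python3 -m jog '[[[0,0,0.01,0,0,0,255],[0,0,0.03,0,0,0,255],[0,0,0.06,0,0,0,255],[0,0,0.1,0,0,0,255],[0,0,0.13,0,0,0,255],[0,0,0.16,0,0,0,255],[0,0,0.16,0,0,0,255]]]'
python3 - <<'E'
from h import *
to([.651,-.0973,.17],down(-14.1))
E
```

```text
clock: 7.38
eef_pos: [0.5035, -0.3884, 0.013]
tool_rot: [0.667, 0.745, 0.002, 0.002]
ft_force: [-0.9, 0.7, 5.6]
grip_width: 0.0441
clock: 7.97
eef_pos: [0.5056, -0.3901, 0.1798]
tool_rot: [0.667, 0.745, 0.002, 0.007]
ft_force: [1.1, -1.1, -0.7]
grip_width: 0.0438
t 7.9667 shift [ 0.1454  0.2928 -0.0098] turn [  0.5   0.7 -20.4] tip 0.008 w 0.043817642232352044
```

```bash
python3 -m jog '[[[0.018,0.036,0,0,0,-3,255],[0.036,0.072,0,0,0,-6,255],[0.054,0.108,0,0,0,-9,255],[0.072,0.144,0,0,0,-12,255],[0.09,0.18,0,0,0,-15,255],[0.108,0.216,0,0,0,-18,255],[0.126,0.252,0,0,0,-20,255],[0.144,0.285,0,0.5,0.7,-20.4,255],[0.145,0.293,0,0.5,0.7,-20.4,255],[0.145,0.293,0,0.5,0.7,-20.4,255]]]'
python3 - <<'E'
from h import *
to([.651,-.0973,.084],down(-14.1))
cv2.imwrite("pics/t2.png",cv2.resize(bot.camera("top")[100:280,240:480],None,fx=3,fy=3))
E
```

```text
clock: 8.8
eef_pos: [0.648, -0.0915, 0.1703]
tool_rot: [0.787, 0.617, -0.0, -0.007]
ft_force: [-0.5, -0.4, -2.7]
grip_width: 0.0438
t 8.8 shift [ 0.003  -0.0058 -0.0863] turn [-0.6 -0.5 -0.3] tip 0.008 w 0.04375940841463714
```

View pics/t2.png

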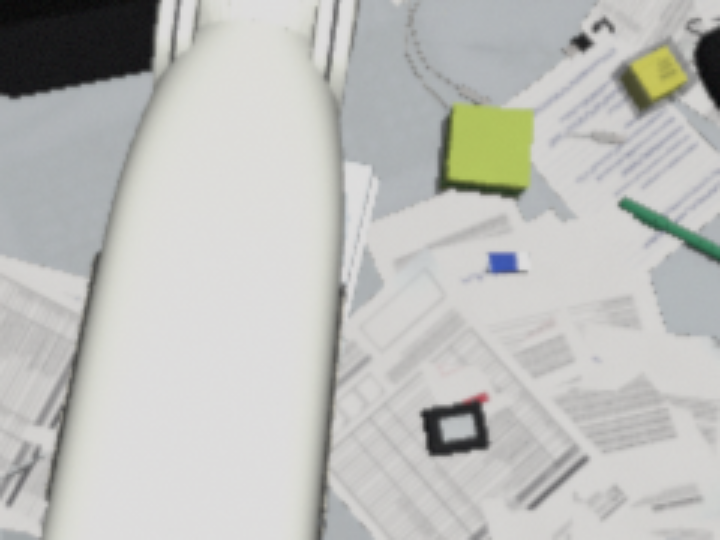

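The arm hides the pan in the top view. The eraser, sticky block and look-alike are unmoved. Lowering.

```bash
python3 -m jog '[[[0.003,-0.006,-0.025,-0.6,-0.5,-0.3,255],[0.003,-0.006,-0.05,-0.6,-0.5,-0.3,255],[0.003,-0.006,-0.065,-0.6,-0.5,-0.3,255],[0.003,-0.006,-0.074,-0.6,-0.5,-0.3,255],[0.003,-0.006,-0.077,-0.6,-0.5,-0.3,255],[0.003,-0.006,-0.077,-0.6,-0.5,-0.3,255],[0.003,-0.006,-0.077,-0.6,-0.5,-0.3,255],[0.003,-0.006,-0.077,-0.6,-0.5,-0.3,255]]]'
python3 - <<'E'
from h import *
to([.651,-.0973,.083],down(-14.1))
E
```

```text
clock: 9.52
eef_pos: [0.6518, -0.1016, 0.0967]
tool_rot: [0.79, 0.613, 0.002, 0.002]
ft_force: [-0.4, -0.2, -1.6]
grip_width: 0.0438
t 9.5167 shift [-0.0008  0.0043 -0.0137] turn [0.1 0.3 0.3] tip 0.008 w 0.043844100233400775
```

```bash
python3 -m jog '[[[-0.001,0.003,-0.003,0,0,0,255],[-0.001,0.004,-0.006,0,0,0,255],[-0.001,0.004,-0.008,0,0,0,255],[-0.001,0.004,-0.01,0,0,0,255],[-0.001,0.004,-0.011,0,0,0,255],[-0.001,0.004,-0.012,0,0,0,255],[-0.001,0.004,-0.012,0,0,0,255]]]'
```

```text
clock: 10.1
eef_pos: [0.6499, -0.097, 0.0831]
tool_rot: [0.79, 0.613, 0.001, 0.001]
ft_force: [-0.7, 0.4, -0.9]
grip_width: 0.0436
```

```bash
python3 -m jog '[[[0,0,-0.0005,0,0,0,255],[0,0,-0.001,0,0,0,255],[0,0,-0.001,0,0,0,255]]]'; python3 -m jog '[[[0,0,-0.0005,0,0,0,255],[0,0,-0.001,0,0,0,255],[0,0,-0.001,0,0,0,255]]]'
```

```text
clock: 10.35
eef_pos: [0.6499, -0.0969, 0.083]
tool_rot: [0.79, 0.613, 0.001, 0.001]
ft_force: [-3.0, 1.1, 5.0]
grip_width: 0.0438
clock: 10.6
eef_pos: [0.6499, -0.097, 0.083]
tool_rot: [0.79, 0.613, 0.001, 0.001]
ft_force: [-3.7, 1.3, 9.2]
grip_width: 0.0441
```

In contact with the pan. Easing the preload off, then opening and retreating.

```bash
python3 -m jog '[[[0,0,0.001,0,0,0,255],[0,0,0.001,0,0,0,130],[0,0,0.001,0,0,0,110],[0,0,0.001,0,0,0,90],[0,0,0.001,0,0,0,60],[0,0,0.001,0,0,0,30],[0,0,0.001,0,0,0,0],[0,0,0.001,0,0,0,0],[0,0,0.001,0,0,0,0],[0,0,0.001,0,0,0,0]]]'
python3 -m jog '[[[0,0,0.01,0,0,0,0],[0,0,0.03,0,0,0,0],[0,0,0.06,0,0,0,0],[0,0,0.09,0,0,0,0],[-0.03,-0.02,0.12,0,0,0,0],[-0.06,-0.04,0.13,0,0,0,0],[-0.09,-0.06,0.13,0,0,0,0],[-0.12,-0.09,0.13,0,0,0,0],[-0.15,-0.12,0.13,0,0,0,0],[-0.18,-0.15,0.13,0,0,0,0]]]'
python3 -m jog '[[[-0.04,-0.04,0,0,0,0,0],[-0.06,-0.08,0,0,0,0,0],[-0.08,-0.12,0,0,0,0,0],[-0.1,-0.15,0,0,0,0,0],[-0.12,-0.18,0,0,0,0,0],[-0.12,-0.18,0,0,0,0,0],[-0.12,-0.18,0,0,0,0,0]]]'
python3 - <<'E'
from h import *
im=bot.camera("top");m=bot.camera_model("top");cv2.imwrite("pics/t3.png",cv2.resize(im[130:270,180:460],None,fx=2.8,fy=2.8,interpolation=cv2.INTER_CUBIC))
g=cv2.cvtColor(im,cv2.COLOR_BGR2GRAY)
for r,A in blobs(g[140:205,285:370]<70,80,(285,140)):
    c=cast(m,r[0],.098);print(r,A,c.round(4),"pan frame",S.inv().apply(c-[.6508,-.0973,.07]).round(4))
o=bot.get_obs();print(o["clock"],o["eef_pos"])
E
```

```text
clock: 11.43
eef_pos: [0.6499, -0.097, 0.0819]
tool_rot: [0.79, 0.613, 0.001, 0.001]
ft_force: [-0.5, -0.7, 0.2]
grip_width: 0.0854
clock: 12.27
eef_pos: [0.4702, -0.2462, 0.2134]
tool_rot: [0.79, 0.613, 0.001, 0.002]
ft_force: [-0.1, -1.2, 0.4]
grip_width: 0.0857
clock: 12.85
eef_pos: [0.3496, -0.4281, 0.2127]
tool_rot: [0.792, 0.611, 0.001, 0.002]
ft_force: [-0.1, 0.0, 0.4]
grip_width: 0.0857
((327.7059326171875, 173.17648315429688), (18.91777801513672, 16.492422103881836), 14.03624439239502) 281.5 [ 0.6442 -0.0995  0.098 ] pan frame [-0.0059 -0.0037  0.028 ]
12.9 [ 0.35069909 -0.42637924  0.21259202]
```

View pics/t3.png

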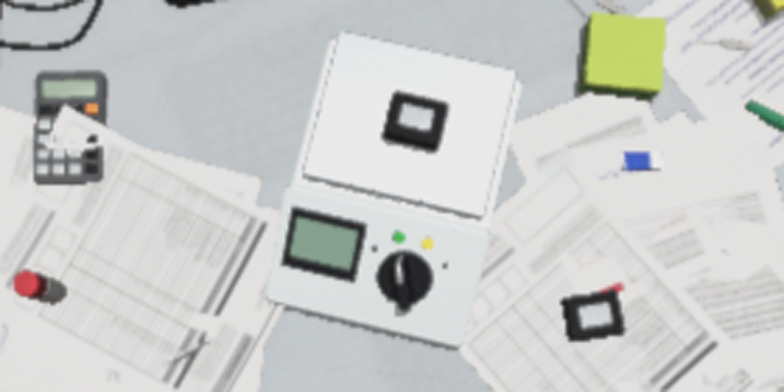

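The adapter sits flat, label up, at (415,121) in the middle of the pan. The measured offset is about 6 mm or less, and the visible front face accounts for part of it. The pointer at (402,262) aims at green (398,237), and the neighbours are unmoved.

```bash
python3 -c "
from workcell import bot
print(bot.job_done())"
```

```text
the job is handed in; nothing more can be done
None
```

The job is done and handed in at about 13 s of robot time, well under the 54 s limit.

- **Selector:** With the pan still empty, I turned the knob from -1.05 to -0.35, the green mark. It was still pointing at green in the pictures taken after I let go and just before hand-in.
- **Adapter:** I took the look-alike farthest to the robot's right. I lowered it onto the pan until I felt light contact (9 N at most), let go and backed the arm away.
- **Last checks:** The final top view shows the adapter flat and label up. It measured about 6 mm towards the front and 4 mm to the right of the pan's centre. Part of that is the front face being counted, so I left it.
- **Other objects:** The glue stick, calculator, eraser and sticky-note block looked unmoved in the final view.
- **Force readings:** No reading at the end of a move came near the force limits.

No check failed or disagreed.

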